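# Lock a fresh filter cartridge into the bench ink pump

## Robot

A 7-joint arm with a two-finger parallel gripper is mounted at the origin on the work surface; the furniture and walls round the work are solid. World frame = base frame: x ahead of the robot, y to its left, z up, the work surface at z = 0. Lengths are in m, angles in degrees, forces in N, time in s.
With the tool pointing down it reaches from about 0.425 to 0.875 m from the base axis. Payload 4.7 kg.
Tool frame: the origin (TCP) lies on the mounting face of the last link; the fingertips stand 182 mm ahead of it and the grasp point (between the pads) lies 164 mm ahead of it; z points along the fingers, x is the direction in which the jaws open and shut, and the axes are right-handed (so a half turn about z gives the same grasp; the last joint's range is limited). The gripper opens to 87 mm and grips with 3 to 60 N. Pads are 19 mm wide; open, the fingers measure 117 mm over their backs; the gripper's body (75 mm by 190 mm) begins 51 mm behind the grasp point.
Start: joints at [70.078, 18.392, -4.016, 83.108, 1.295, 78.541, -3.26], TCP at [0.23, -0.608, 0.405] pointing down, gripper open.
Joint ranges: [-163.93, 163.93], [-17.29, 119.83], [-79.2, 71.16], [3.27, 140.29], [-89.18, 269.18], [5.43, 117.66], [-154.24, 154.24]. Speed limits (degrees/s): [147.25, 147.25, 180, 180, 180, 180, 180].

## Interface

Orientations are given as [roll, pitch, yaw] about the fixed x, y, z axes, in that order (R = Rz(yaw) Ry(pitch) Rx(roll)).
In Python, from cell import status, cams, env, outline_of, landmark_of gives the robot as it stands. The module is installed in compiled form; this text tells all that it offers.
- The arm moves only by the tool jog_arm, never from a script. Its argument "rows" is a list of rows, each a list of 7 numbers: the closure, from 0 (fully open) to 1 (shut), then the shift along the tool's x, y, z in m, then the turn, a rotation vector about the tool's x, y, z in degrees. A call has 1 to 12 rows; each row shifts and turns the commanded pose from where the row before left it, along the tool's axes as they then stand; what a row does not reach is not made up. A row lasts 1/12 s, in which the tool goes at most 41.7 mm and 7.16 degrees, less where a joint would pass 70% of its speed; a pose out of reach is approached as far as the arm can. A call with a gripper value outside its range is refused whole. The fingers move at their own pace and stop on an object; "grip_force" is the grip in N (left out, the last holds). Time passes only in rows, so rows that do not move let the fingers close. It gives the time, the measured TCP pose, the force and the opening at its end, in the units of the state.
- status.get_obs(): the state, without advancing time (a new reading comes with each control period).
- cams.read_camera(name): name is "side" or "top"; returns (picture, depth): 420x560x3 uint8, red, green, blue; 420x560 float32, m along the optical axis (not along the pixel's ray), 0 where there is no reading.
- cams.camera_params(name): a dict with "vfov" (degrees; the focal length in pixels is half the picture's height over the tangent of half this angle, whatever the lens; pixels are square), "cx", "cy" (the principal point, pixels), "eye" and "attitude" of the camera in the world. Camera axes: x right, y up, looking along -z (the intrinsics and any distortion apply to the point x, -y, -z); pixel columns grow to the right and rows downward; lengths in m; the calibration is good to about 2 mm. A picture is of the moment at which its call begins. camera_params takes no time and is no camera call.
- env.sign_off(): hands the job in, once; it reports no verdict.
Trained networks look in the newest picture that a camera, given by its name, has taken for a name from the list of things; names that differ only in an ending like _2 or _b are one class to them, and where a whole thing is asked for, a point or a joint stands for the part that bears it (a point fixed in the world has none). Each returns a list of dicts, best first, with "conf" (0 to 1); they miss things now and then, are a little off and sometimes report something else, mostly with a low value. They report only what shows in the picture. A call takes as long as a camera call. They do not tell look-alikes from the thing itself.
- outline_of(camera, name): "pixels" (420x560 bool, what is visible of it) and "box" ([left, top, right, bottom] in pixels, round what is visible of it).
- landmark_of(camera, name): "position" ([row, column] in pixels: a listed point, or the origin of a listed thing).
The state is a dict: "time_s": time; "qpos": joint angles; "joint_velocities": joint speeds; "effort": joint torques, N m; "tool_pos": TCP position; "tool_rot": TCP orientation; "force": force on the tool from outside, world axes, zero at the start; "wrist_torque": the same for the moment, N m; "grip_width": finger opening in m.
Only numpy, scipy, OpenCV 4.12 (cv2) and the standard library are available. Lean on these libraries where they do the work, as an engineer would, in place of code of your own. Each camera call takes 0.05 s, during which the arm holds its last target. There are 200 camera calls.

## Task

Fit the blue-winged filter cartridge into the bayonet socket on top of the ink pump: feel for the hidden slots with a light touch, push it down against the spring, turn it a quarter turn clockwise (seen from above) until it stops, and let the spring lift it into its locking notch. Let go of it locked and upright, never force the socket, and leave the jar, tape roll and marker lying about where they are.

Things in the scene. Friction and masses are not known exactly. Their poses are not given: they have to be found in the camera images.
- cartridge_grip (a point): Centre of the wing grip of the loose filter cartridge (0.15 kg, 96 mm tall, standing upright), on its axis, 80 mm above its underside. The blue wing is an upright plate 48 mm long along x, 16 mm thick along y (grasp across y), 56 to 96 mm above the underside; below it a white drum, 54 mm diameter, from 34 to 57 mm. z up. A half turn makes no difference.
- cartridge_foot (a point): Centre of the cartridge's flat underside, same axes as the grip. The grey neck above it (up to 34 mm) is 35 mm in diameter, its lowest 5 mm tapered to 26 mm. Two opposite lugs stick out along +x and -x, in line with the wing: 9 mm wide, reaching 25 mm from the axis, from 10 to 17 mm above the underside.
- socket_mouth (a point): On the axis of the pump's upward bayonet socket, level with its black lip (bore 39 mm), 80 mm above the table; an aluminium collar, 67 mm outside, 55 mm inside, stands 4 mm higher. Axes are the pump's. Two opposite entry slots 16 mm wide lie near +x and -x, but turned by an unknown angle up to 0.5 rad either way (black on black). Lugs off the slots rest on the lip, foot 10 mm below the mouth.
- spring_seat (a point): Centre of the steel spring plunger in the socket, at rest, 16 mm below the mouth. Once the lugs are in the slots the cartridge's foot meets it; it resists with 3 N there and 0.8 N more per mm. A cartridge let go in the slots is pushed back up to about here.
- lug_track (a point): On the socket axis at the floor of the lug track, 18 mm below the mouth. Foot 24 mm below the mouth: lugs just under the lip, free to turn; at 28 mm lugs on the floor. Clockwise from above they turn 90 degrees from the slots to a cushioned stop (about 6 N m/rad). In the last 6 degrees the lip has a notch 3 mm deep: let go there, the foot springs up to 21 mm (locked); elsewhere it stays at 24 mm.
- ink_pump: The fixed grey ink pump, origin on the table under the socket axis, z up. Block x -60..60, y -54..122 mm, 45 mm tall, with a black motor lying across its +y end (92 mm from the socket axis, top 86 mm up), brass stubs at +x. A red mark on top is on the socket's -x side. Contact force on the pump or its socket must stay under 45 N.
- jar_mid (a point): Half-way up the white ink jar with yellow label, 71 mm diameter, 99 mm tall, bystander. z up.
- tape_mid (a point): Centre of the blue tape roll lying flat, 105 mm diameter, 24 mm tall, bystander. z up.
- marker_mid (a point): Middle of the white marker with red cap, 136 mm long along y, 16 mm thick, bystander lying on the table.
Mind the look-alikes: they are no part of the job. What is shaped like the part that bears cartridge_grip but green or purple is not meant.

How it is judged (in metres and radians):
On the way:
1. the cartridge is pushed down through the entry slots until its lugs are under the lip, not yet turned (z of cartridge_grip in the frame of socket_mouth below 0.0568 m and horizontal distance between cartridge_grip and socket_mouth below 0.008 m and angle between the x axis of cartridge_grip and the x axis of socket_mouth, either way round below 0.8 rad), for 0.05 s.
At the end, for the whole second after the job is handed in: Cartridge released, upright within 7 degrees, grip within 6 mm of the socket axis, turned a quarter turn (wing at least 51 degrees off the pump's x axis) and lifted by the spring into the notch: grip point 57.5 to 60.5 mm above the mouth (z of cartridge_grip in the frame of socket_mouth between 0.0575 and 0.0605 m and horizontal distance between cartridge_grip and socket_mouth below 0.006 m and angle between the x axis of cartridge_grip and the x axis of socket_mouth, either way round above 0.9 rad and angle between cartridge_grip's own z axis and vertical below 0.12 rad); the robot touches nothing.
It fails at once if the pump or its socket is pressed or wrenched with 45 N or more (contact force between ink_pump and anything else above 45 N).
It fails at once if the ink jar is shifted more than 3 cm (distance of jar_mid from where it was at the start of the episode above 0.03 m).
It fails at once if the tape roll is shifted more than 3 cm (distance of tape_mid from where it was at the start of the episode above 0.03 m).
It fails at once if the marker is shifted more than 3 cm (distance of marker_mid from where it was at the start of the episode above 0.03 m).
It also fails if it takes over 67 s, if anything falls off the work surface, if the arm or the gripper's body presses on something with over 40 N, if the wrist force passes 120 N, or if a joint passes its speed limit or range.

## Working session

There is one attempt and no reset: what is moved stays moved. The work goes in short steps, Python scripts to look and compute and a tool call to move; the robot and the scene stay as the last step left them, time stands still between calls to the robot, and variables do not carry over. Pictures are saved under pics/ and viewed, about 8 in all and at most 12, crops included, and the job is handed in when it is done.

Besides the shell and the picture viewer there is one more tool, called as name(argument=value, ...), one argument or row to a line, values as JSON. jog_arm: Moves the arm, as the interface text tells. Its arguments: {"type":"object","properties":{"rows":{"type":"array"},"grip_force":{"type":"number"}},"required":["rows"]}

```bash
mkdir -p pics; ls
cat > h.py <<'E'
import numpy as np, cv2
from cell import status, cams, env, outline_of, landmark_of
from scipy.spatial.transform import Rotation as R
def P(c):
    p=cams.camera_params(c); return p
E
python3 - <<'E'
from h import *
print(status.get_obs())
for c in("side","top"):
    print(c,cams.camera_params(c))
    im,d=cams.read_camera(c); cv2.imwrite(f"pics/{c}0.png",im[:,:,::-1]); np.save(f"pics/{c}0.npy",d)
    for n in("cartridge_grip","cartridge_foot","socket_mouth","ink_pump","jar_mid","tape_mid","marker_mid"):
        print(n,[(np.round(x["position"],1).tolist(),round(x["conf"],2)) for x in landmark_of(c,n)])
E
```

```text
pics
{'time_s': 0.0, 'qpos': array([70.07757003, 18.44078424, -4.01511243, 83.1751233 ,  1.29580328,
       78.54112893, -3.26043359]), 'joint_velocities': array([ 0.09277766,  0.01068803,  0.00103478,  0.02110547, -0.02393388,
        0.03940048,  0.03650496]), 'effort': array([-1.15501807e-04, -4.91291106e+01, -4.04077694e-01, -3.12526202e+01,
       -6.37966348e-02,  4.38262720e-02,  2.00776785e-04]), 'tool_pos': array([ 0.22997096, -0.60774056,  0.40363964]), 'tool_rot': array([ 1.79993311e+02,  1.11748888e-01, -6.92684928e+01]), 'force': array([-0.38164816, -0.17914053, -0.29016665]), 'wrist_torque': array([ 0.06000697, -0.02108428, -0.00686669]), 'grip_width': 0.0872861295612448}
side {'vfov': 47.1373177290219, 'cx': 276.070492608458, 'cy': 205.8493127791098, 'eye': array([-0.03723835,  0.6600849 ,  0.72528848]), 'attitude': array([ 5.49331753e+01, -8.90877959e-02, -1.45348571e+02])}
cartridge_grip [([171.4, 312.7], 0.86), ([154.3, 315.5], 0.8), ([191.0, 290.6], 0.72), ([247.5, 224.9], 0.51)]
cartridge_foot [([215.0, 291.5], 0.86), ([197.1, 313.7], 0.68), ([180.0, 312.2], 0.57), ([249.8, 220.8], 0.43)]
socket_mouth [([240.9, 221.0], 0.91)]
ink_pump []
jar_mid [([183.6, 227.7], 0.73), ([189.9, 289.9], 0.46)]
tape_mid [([215.9, 292.6], 0.49)]
marker_mid [([243.0, 160.9], 0.72)]
top {'vfov': 56.15441459207066, 'cx': 276.7758298255658, 'cy': 208.36574032670003, 'eye': array([ 0.32603596, -0.08903705,  0.94008431]), 'attitude': array([ 10.9263103 ,  -0.6137402 , -88.49116893])}
cartridge_grip [([207.0, 321.3], 0.95), ([188.8, 397.2], 0.66)]
cartridge_foot [([198.0, 390.3], 0.82), ([215.6, 360.3], 0.59)]
socket_mouth [([201.9, 206.9], 0.64)]
ink_pump [([206.5, 209.4], 0.85)]
jar_mid [([142.5, 295.2], 0.8)]
tape_mid [([274.2, 303.0], 0.84)]
marker_mid [([141.2, 204.0], 0.53)]
```

View pics/top0.png

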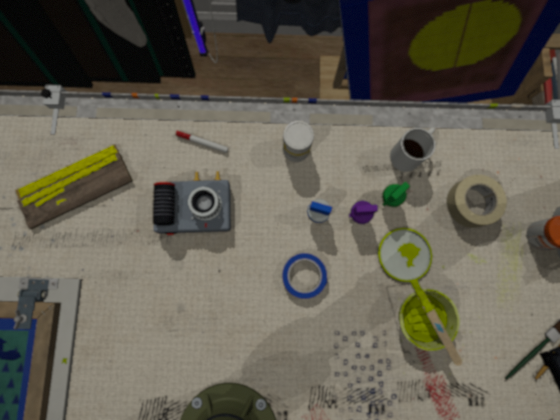

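View pics/side0.png

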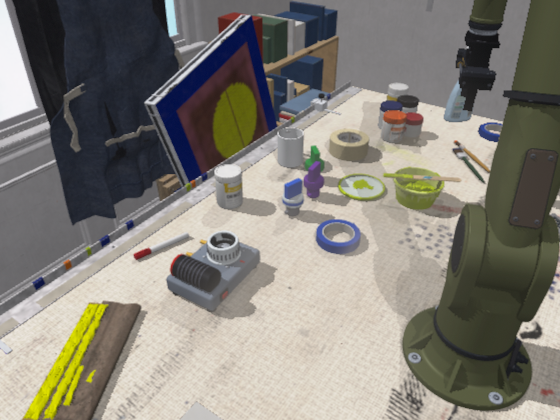

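The top view shows three wing candidates: blue at row 208, col 320, purple at 211,363 and green at 193,397. I'm taking the blue one. The pump socket is at 202,204, and its motor is on the left, towards +y in the world frame.

```bash
cat >> h.py <<'E'
def cloud(c,d):
    p=P(c); H,W=d.shape; f=H/2/np.tan(np.radians(p["vfov"]/2))
    v,u=np.mgrid[:H,:W]
    q=np.stack([(u-p["cx"])/f*d,-(v-p["cy"])/f*d,-d],-1)
    M=R.from_euler("xyz",p["attitude"],degrees=True).as_matrix()
    X=q@M.T+p["eye"]; X[d<=0]=np.nan; return X
def px(c,X):
    p=P(c); f=210/np.tan(np.radians(p["vfov"]/2))
    q=R.from_euler("xyz",p["attitude"],degrees=True).inv().apply(np.atleast_2d(X)-p["eye"])
    return np.c_[p["cx"]+f*q[:,0]/-q[:,2],p["cy"]-f*q[:,1]/-q[:,2]]
def hsv(im): return cv2.cvtColor(im,cv2.COLOR_RGB2HSV)
def rect(X,m):
    r=cv2.minAreaRect(X[m][:,:2].astype(np.float32)*1000); return np.round(r[0],1),np.round(r[1],1),round(r[2],1)
E
python3 - <<'E'
from h import *
b={}
for c,w,s in(("top",(195,225,300,340),(170,245,140,240)),("side",(170,220,275,310),(220,310,160,265))):
    im=cv2.imread(f"pics/{c}0.png")[:,:,::-1].copy(); d=np.load(f"pics/{c}0.npy"); X=cloud(c,d)
    h=hsv(im); win=np.zeros(d.shape,bool); win[w[0]:w[1],w[2]:w[3]]=1
    m=win&(h[...,0]>100)&(h[...,0]<130)&(h[...,1]>140)
    z=X[...,2]; print(c,"blue",m.sum(),"z",np.nanpercentile(z[m],[2,50,98]))
    t=m&(z>.085); print(" top face",t.sum(),rect(X,t),X[t].mean(0))
    print(" table z",np.nanmedian(z[255:270,200:240]))
    win[:]=0; win[s[0]:s[1],s[2]:s[3]]=1
    k=win&(z>.038)&(z<.052); print(" block top",rect(X,k),np.median(z[k]))
    k=win&(z>.03)&(z<.1);print(" all pump",rect(X,k))
    k=win&(z>.078)&(z<.095);print(" collar",k.sum(),rect(X,k),np.median(z[k]))
    red=win&((h[...,0]<8)|(h[...,0]>172))&(h[...,1]>120); print(" red",[ (np.round(X[a],3)) for a in [red] ][0][:40:4] )
    cr=im[170:250,140:340] if c=="top" else im[160:310,160:330]
    cv2.imwrite(f"pics/crop_{c}.png",cv2.resize(cr,None,fx=4,fy=4,interpolation=2)[:,:,::-1])
E
```

```text
top blue 158 z [0.0765017  0.09591603 0.09887635]
 top face 141 (array([ 494.5, -189.6]), array([42.9, 14.1]), 75.3) [ 0.49397369 -0.18934866  0.09556656]
 table z 0.0006356489089748285
 block top (array([502.3, 104.7]), array([124.6, 175.2]), 4.5) 0.04514758967719745
 all pump (array([510.7, 105. ]), array([147.7, 174.5]), 3.8)
 collar 1099 (array([500.5, 110.8]), array([ 93.9, 144.3]), 1.9) 0.08368051444018232
 red [[0.544 0.173 0.086]
 [0.544 0.164 0.085]
 [0.544 0.155 0.085]
 [0.542 0.18  0.084]
 [0.542 0.171 0.084]
 [0.541 0.161 0.087]
 [0.542 0.153 0.084]
 [0.544 0.146 0.077]
 [0.539 0.175 0.085]
 [0.539 0.166 0.086]]
side blue 46 z [0.09040483 0.09508601 0.09750367]
 top face 46 (array([ 496.3, -185.6]), array([42.9, 13.9]), 74.0) [ 0.49672209 -0.18408379  0.09500777]
 table z 0.04770599524610908
 block top (array([500.6, 106.9]), array([121.6, 177.9]), 4.3) 0.044120123076765716
 all pump (array([510.8, 109.1]), array([145.3, 178.9]), 5.9)
 collar 912 (array([500.1, 112.3]), array([ 95.2, 145.5]), 0.9) 0.08276208491577014
 red [[0.546 0.164 0.084]
 [0.544 0.168 0.086]
 [0.541 0.171 0.086]
 [0.54  0.172 0.085]
 [0.547 0.178 0.081]
 [0.542 0.179 0.081]
 [0.545 0.183 0.078]
 [0.539 0.185 0.079]
 [0.54  0.188 0.075]
 [0.54  0.189 0.071]]
```

View pics/crop_top.png

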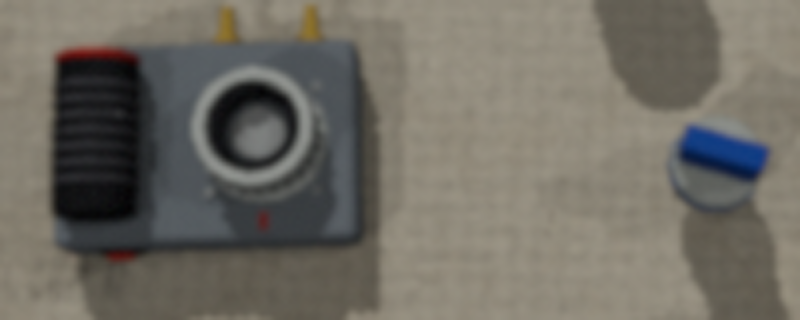

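View pics/crop_side.png

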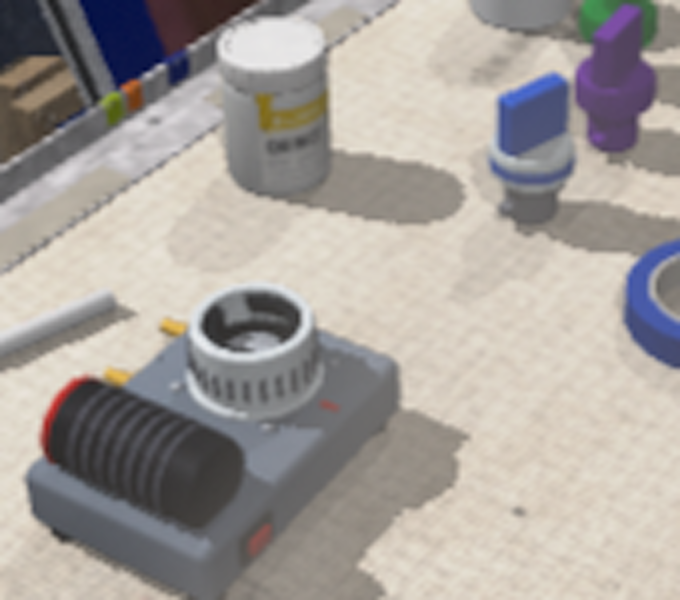

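Blue cartridge confirmed: blue plate, white drum, grey neck. The pump's red mark faces world -x and its yaw is about 4°. Next I'll refine the collar centre and compare the two cameras.

```bash
cat >> h.py <<'E'
def jog(w):  # world shift -> tool axes
    o=status.get_obs(); return R.from_euler("xyz",o["tool_rot"],degrees=True).inv().apply(w)
E
python3 - <<'E'
from h import *
from scipy.optimize import least_squares
for c in("top","side"):
    d=np.load(f"pics/{c}0.npy"); X=cloud(c,d); z=X[...,2]
    k=(np.hypot(X[...,0]-.503,X[...,1]-.072)<.05)&(z>.079)&(z<.09)
    q=X[k][:,:2]*1000; cen,r=cv2.minEnclosingCircle(q.astype(np.float32)); print(c,k.sum(),"enclosing",np.round(cen,1),r)
    # ring mean by outer+inner boundary fit: radial mid of annulus 27.5..33.5
    f=least_squares(lambda p:np.maximum(0,np.hypot(*(q-p).T)-33.5)+np.maximum(0,27.5-np.hypot(*(q-p).T)),cen,loss="soft_l1"); print("  ring",np.round(f.x,1),f.cost)
    # grip landmark
    for n,zz in(("cartridge_grip",.080),("socket_mouth",.080)):
        cams.read_camera(c)
        for L in landmark_of(c,n)[:4]:
            r0,c0=L["position"]; ray=cloud(c,np.ones((420,560)))[int(round(r0)),int(round(c0))]-P(c)["eye"]
            e=P(c)["eye"]; print("  ",n,round(L["conf"],2),np.round((e+ray*(zz-e[2])/ray[2])*1000,1))
    print("  drum check: px of grip",px(c,[[.495,-.188,.08]]))
E
```

```text
top 401 enclosing [503.3  71.4] 33.52686309814453
  ring [503.3  71. ] 487.5981718694313
   cartridge_grip 0.88 [ 494.2 -292.8   80. ]
   cartridge_grip 0.62 [ 546.9 -368.2   80. ]
   cartridge_grip 0.55 [ 491.4 -192.4   80. ]
   socket_mouth 0.91 [499.9  66.2  80. ]
  drum check: px of grip [[319.03974739 208.33944841]]
side 292 enclosing [503.4  72.8] 34.70534896850586
  ring [503.6  73.2] 259.5417171271682
   cartridge_grip 0.7 [ 488.6 -280.    80. ]
   cartridge_grip 0.62 [ 495.9 -182.1   80. ]
   cartridge_grip 0.55 [ 542.5 -359.4   80. ]
   socket_mouth 0.87 [512.8  72.   80. ]
  drum check: px of grip [[293.62220394 187.03949241]]
```

jog_arm(
  rows=[
    [0,0.03,0,0,0,0,0],
  ],
)

```text
time_s: 1.28
tool_pos: [0.2395, -0.633, 0.4046]
tool_rot: [180.0, 0.3, -69.3]
force: [1.2, -0.9, -0.1]
grip_width: 0.0871
```

jog_arm(
  rows=[
    [0,-0.025,-0.0305,0,0,0,0],
    [0,-0.025,-0.0305,0,0,0,0],
    [0,-0.025,-0.0305,0,0,0,0],
    [0,-0.025,-0.0305,0,0,0,0],
    [0,-0.025,-0.0305,0,0,0,0],
    [0,-0.025,-0.0305,0,0,0,0],
    [0,-0.025,-0.0305,0,0,0,0],
    [0,-0.025,-0.0305,0,0,0,0],
    [0,-0.025,-0.0305,0,0,0,0],
    [0,-0.025,-0.0305,0,0,0,0],
    [0,-0.025,-0.0305,0,0,0,0],
    [0,-0.025,-0.0305,0,0,0,0],
  ],
)

```text
time_s: 2.28
tool_pos: [0.4773, -0.224, 0.4051]
tool_rot: [-180.0, -0.1, -69.3]
force: [0.6, -0.8, 0.0]
grip_width: 0.0872
```

jog_arm(
  rows=[
    [0,-0.013,-0.015,0,0,0,-6],
    [0,0,0,0,0,0,-6],
    [0,0,0,0,0,0,-6],
    [0,0,0,0,0,0,-6],
    [0,0,0,0,0,0,-6],
    [0,0,0,0,0,0,-6],
    [0,0,0,0,0,0,-6],
    [0,0,0,0,0,0,-6],
    [0,0,0,0,0,0,-6],
    [0,0,0,0,0,0,0],
  ],
)

```text
time_s: 3.12
tool_pos: [0.4862, -0.2084, 0.4049]
tool_rot: [180.0, -0.0, -15.1]
force: [-0.2, 0.1, -0.3]
grip_width: 0.0872
```

Run:
```python
from h import *
o=status.get_obs();print(o["time_s"],o["tool_pos"],o["tool_rot"],o["qpos"],jog(np.array([.495,-.188,.244])-o["tool_pos"]))
```

```text
3.1167 [ 0.48617961 -0.20836741  0.40485307] [ 1.79989230e+02 -9.16037324e-03 -1.51204104e+01] [ 44.60657169   4.94189869 -25.58810372  99.51538469   2.20772627
  76.02542706   3.4480571 ] [ 0.0031765  -0.0219933   0.16084945]
```

jog_arm(
  rows=[
    [0,0.003,-0.022,0.02,0,0,0],
    [0,0,0,0.04,0,0,0],
    [0,0,0,0.035,0,0,0],
    [0,0,0,0.03,0,0,0],
    [0,0,0,0.02,0,0,0],
    [0,0,0,0.015,0,0,0],
    [0,0,0,0,0,0,0],
  ],
)

```text
time_s: 3.7
tool_pos: [0.4933, -0.1875, 0.2413]
tool_rot: [-179.9, 0.4, -15.4]
force: [-0.6, 0.3, -0.6]
grip_width: 0.0874
```

jog_arm(
  rows=[
    [0.5,0,0,0,0,0,0],
    [0.6,0,0,0,0,0,0],
    [0.7,0,0,0,0,0,0],
    [0.8,0,0,0,0,0,0],
    [0.9,0,0,0,0,0,0],
    [1,0,0,0,0,0,0],
    [1,0,0,0,0,0,0],
    [1,0,0,0,0,0,0],
  ],
  grip_force=30,
)

```text
time_s: 4.37
tool_pos: [0.4949, -0.188, 0.2449]
tool_rot: [180.0, -0.0, -15.3]
force: [1.1, 0.3, -0.2]
grip_width: 0.0413
```

jog_arm(
  rows=[
    [1,0,0,0,0,0,0],
    [1,0,0,0,0,0,0],
    [1,0,0,0,0,0,0],
    [1,0,0,0,0,0,0],
    [1,0,0,0,0,0,0],
    [1,0,0,0,0,0,0],
    [1,0,0,0,0,0,0],
    [1,0,0,0,0,0,0],
  ],
)

```text
time_s: 5.03
tool_pos: [0.4948, -0.188, 0.2446]
tool_rot: [180.0, 0.0, -15.3]
force: [0.2, -0.1, -1.8]
grip_width: 0.0157
```

jog_arm(
  rows=[
    [1,0,0,-0.01,0,0,0],
    [1,0,0,-0.03,0,0,0],
    [1,0,0,-0.035,0,0,0],
    [1,0,0,-0.035,0,0,0],
    [1,0,0,-0.02,0,0,0],
    [1,0,0,-0.005,0,0,0],
    [1,0,0,0,0,0,-6],
    [1,0,0,0,0,0,-6],
    [1,0,0,0,0,0,-6],
    [1,0,0,0,0,0,-6],
    [1,0,0,0,0,0,-6],
    [1,0,0,0,0,0,-6],
  ],
)

```text
time_s: 6.03
tool_pos: [0.4944, -0.1878, 0.3784]
tool_rot: [-179.9, 0.1, 21.0]
force: [-0.8, -0.3, -1.2]
grip_width: 0.0156
```

jog_arm(
  rows=[
    [1,0,0,0,0,0,-6],
    [1,0,0,0,0,0,-6],
    [1,0,0,0,0,0,-6],
    [1,0,0,0,0,0,-6],
    [1,0,0,0,0,0,-6],
    [1,0,0,0,0,0,-6],
    [1,0,0,0,0,0,-6],
    [1,0,0,0,0,0,-6],
    [1,0,0,0,0,0,-6],
    [1,0,0,0,0,0,-6],
    [1,0,0,0,0,0,-6],
    [1,0,0,0,0,0,-6],
  ],
)

```text
time_s: 7.03
tool_pos: [0.4944, -0.1878, 0.3784]
tool_rot: [-179.9, -0.1, 93.0]
force: [0.5, 1.0, -1.0]
grip_width: 0.016
```

Run:
```python
from h import *
o=status.get_obs();print(o,jog(np.array([.5034,.072,.36])-o["tool_pos"]))
```

```text
{'time_s': 7.0333, 'qpos': array([ 48.90718961,   6.57059627, -33.01946709, 101.36609426,
         3.71208156,  73.29693847, 108.01809094]), 'joint_velocities': array([ 3.97641564,  0.44229428, -4.3520534 , -0.13707481,  0.68722506,
        0.12682892, 70.86285946]), 'effort': array([ -0.37031209, -33.25494289,  -1.70344245, -31.32608771,
         0.05207701,   0.0714268 ,  -1.30428202]), 'tool_pos': array([ 0.49435929, -0.18780273,  0.37835723]), 'tool_rot': array([-1.79868366e+02, -6.64047616e-02,  9.30353731e+01]), 'force': array([ 0.53863361,  1.03680938, -0.9749816 ]), 'wrist_torque': array([ 0.09818874, -0.16256354,  0.04373026]), 'grip_width': 0.015966627986844537} [0.25893805 0.02282802 0.01860495]
```

jog_arm(
  rows=[
    [1,0.02,0.003,0,0,0,0],
    [1,0.03,0.003,0,0,0,0],
    [1,0.035,0.003,0,0,0,0],
    [1,0.035,0.003,0,0,0,0],
    [1,0.035,0.003,0,0,0,0],
    [1,0.035,0.003,0,0,0,0],
    [1,0.035,0.003,0,0,0,0],
    [1,0.02,0.002,0,0,0,0],
    [1,0.014,0,0,0,0,0],
    [1,0,0,0,0,0,0],
    [1,0,0,0,0,0,0],
    [1,0,0,0,0,0,0],
  ],
)

```text
time_s: 8.03
tool_pos: [0.5054, 0.0703, 0.379]
tool_rot: [-179.9, 0.1, 92.6]
force: [-0.1, -1.2, -2.0]
grip_width: 0.016
```

Run:
```python
from h import *
o=status.get_obs();print(o["tool_pos"],o["tool_rot"],o["force"],o["wrist_torque"],jog(np.array([.5034,.072,.36])-o["tool_pos"]))
c="side"; im,d=cams.read_camera(c); X=cloud(c,d); np.save("pics/s1.npy",d)
cv2.imwrite("pics/s1.png",cv2.resize(im[110:310,140:340],None,fx=3,fy=3,interpolation=2)[:,:,::-1])
z=X[...,2]; f=z-(o["tool_pos"][2]-.244)
near=np.hypot(X[...,0]-.5034,X[...,1]-.072)<.05
for a,b in((.004,.009),(.018,.033),(.037,.055)):
    k=near&(f>a)&(f<b); print(a,b,k.sum(),X[k].mean(0), [np.round(np.percentile(X[k][:,i],[2,98]),4) for i in(0,1)])
# fit vertical cylinders (visible side) with radius known
from scipy.optimize import least_squares
for a,b,r in((.019,.032,.0175),(.037,.052,.027)):
    k=near&(f>a)&(f<b); q=X[k][:,:2]
    s=least_squares(lambda p:np.hypot(*(q-p).T)-r,[.5034,.072],loss="soft_l1",f_scale=.002); print("axis",r,s.x,np.std(s.fun))
```

```text
[0.50544213 0.07025752 0.37898991] [-1.79917334e+02  5.70796566e-02  9.26382665e+01] [-0.11257674 -1.18678511 -1.95729537] [ 0.03262677 -0.15045346  0.02050924] [ 0.00185355 -0.00193236  0.01899088]
0.004 0.009 29 [0.4987941  0.08350971 0.1415075 ] [array([0.4893, 0.5146]), array([0.0733, 0.0892])]
0.018 0.033 58 [0.49668972 0.08152549 0.15757086] [array([0.4889, 0.5131]), array([0.066, 0.09 ])]
0.037 0.055 248 [0.49430569 0.08524845 0.18280144] [array([0.4787, 0.5257]), array([0.0557, 0.0983])]
axis 0.0175 [0.50651783 0.07047503] 0.0008679467506595901
axis 0.027 [0.50655297 0.07038796] 0.0012781543668375906
```

View pics/s1.png

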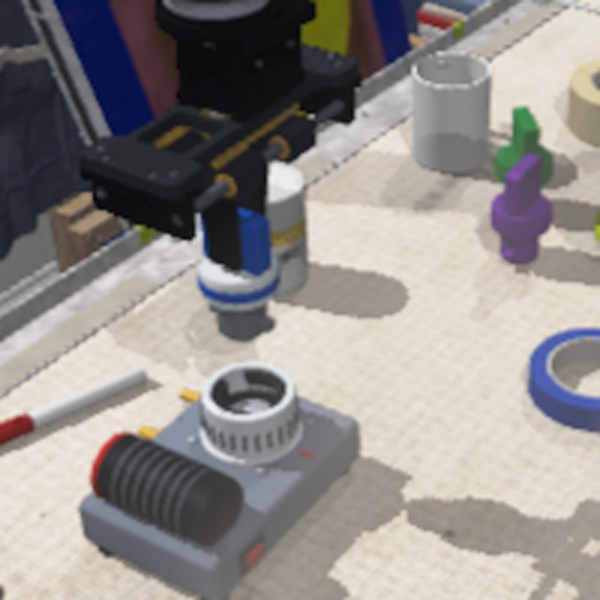

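Run:
```python
from h import *
from scipy.optimize import least_squares
for c,fn in(("side","side0"),("side","s1"),("top","top0")):
    X=cloud(c,np.load(f"pics/{fn}.npy")); z=X[...,2]
    r0=np.hypot(X[...,0]-.5034,X[...,1]-.072)
    k=(r0<.04)&(r0>.029)&(z>.055)&(z<.081); q=X[k][:,:2]
    s=least_squares(lambda p:np.hypot(*(q-p).T)-.0335,[.5034,.072],loss="soft_l1",f_scale=.001); print(fn,k.sum(),s.x,np.std(s.fun))
    k=(r0<.016); print(" inside z",np.percentile(z[k],[5,50,95]))
```

```text
side0 336 [0.50469204 0.0721132 ] 0.0017012013127645387
 inside z [0.06154518 0.06340101 0.0651479 ]
s1 332 [0.50468341 0.0719887 ] 0.001648588597230744
 inside z [0.06383862 0.22672857 0.34772695]
top0 90 [0.50347279 0.07177307] 0.0008287016355199798
 inside z [0.06062885 0.06424859 0.06709688]
```

jog_arm(
  rows=[
    [1,0.0018,-0.0019,0,0,0,0],
    [1,0,0,0,0,0,-6.5],
    [1,0,0,0,0,0,-6.5],
    [1,0,0,0,0,0,-6.5],
    [1,0,0,0,0,0,-6],
    [1,0,0,0.02,0,0,0],
    [1,0,0,0.02,0,0,0],
    [1,0,0,0.008,0,0,0],
    [1,0,0,0.004,0,0,0],
    [1,0,0,0.003,0,0,0],
    [1,0,0,0,0,0,0],
    [1,0,0,0,0,0,0],
  ],
)

```text
time_s: 9.08
tool_pos: [0.5039, 0.0735, 0.3255]
tool_rot: [179.9, 0.0, 118.2]
force: [0.5, -0.4, -2.3]
grip_width: 0.0162
```

jog_arm(
  rows=[
    [1,0,0,0.002,0,0,0],
    [1,0,0,0.002,0,0,0],
    [1,0,0,0.001,0,0,0],
    [1,0,0,0,0,0,0],
    [1,0,0,0,0,0,0],
  ],
)

```text
time_s: 9.5
tool_pos: [0.5036, 0.0734, 0.3198]
tool_rot: [180.0, 0.0, 118.2]
force: [0.1, -1.1, -1.1]
grip_width: 0.0158
```

jog_arm(
  rows=[
    [1,-0.0012,-0.0013,0,0,0,0],
    [1,0,0,0.002,0,0,0],
    [1,0,0,0.002,0,0,0],
    [1,0,0,0.001,0,0,0],
    [1,0,0,0,0,0,0],
    [1,0,0,0,0,0,0],
  ],
)

```text
time_s: 10.0
tool_pos: [0.5029, 0.072, 0.3146]
tool_rot: [-180.0, -0.0, 118.2]
force: [0.1, -1.2, -1.8]
grip_width: 0.0155
```

jog_arm(
  rows=[
    [1,0,0,0.001,0,0,0],
    [1,0,0,0.001,0,0,0],
    [1,0,0,0,0,0,0],
    [1,0,0,0,0,0,0],
  ],
)

```text
time_s: 10.33
tool_pos: [0.5031, 0.0722, 0.3143]
tool_rot: [-180.0, 0.1, 118.2]
force: [-4.2, -0.7, 9.7]
grip_width: 0.0156
```

jog_arm(
  rows=[
    [1,0,0,-0.0005,0,0,2],
    [1,0,0,0,0,0,2],
    [1,0,0,0,0,0,2],
    [1,0,0,0,0,0,2],
    [1,0,0,0,0,0,0],
  ],
)

```text
time_s: 10.75
tool_pos: [0.5036, 0.0722, 0.3144]
tool_rot: [179.9, 0.0, 110.2]
force: [-1.3, -0.1, 5.6]
grip_width: 0.0159
```

jog_arm(
  rows=[
    [1,0,0,0,0,0,2],
    [1,0,0,0,0,0,2],
    [1,0,0,0,0,0,2],
    [1,0,0,0,0,0,2],
    [1,0,0,0,0,0,0],
  ],
)

```text
time_s: 11.17
tool_pos: [0.5037, 0.0723, 0.3144]
tool_rot: [179.9, 0.0, 102.2]
force: [0.3, 0.4, 5.0]
grip_width: 0.0159
```

jog_arm(
  rows=[
    [1,0,0,0,0,0,2],
    [1,0,0,0,0,0,2],
    [1,0,0,0,0,0,2],
    [1,0,0,0,0,0,2],
    [1,0,0,0,0,0,0],
  ],
)

```text
time_s: 11.58
tool_pos: [0.5037, 0.0723, 0.3144]
tool_rot: [179.8, -0.0, 94.2]
force: [0.3, -0.0, 5.0]
grip_width: 0.0156
```

jog_arm(
  rows=[
    [1,0,0,0,0,0,2],
    [1,0,0,0,0,0,2],
    [1,0,0,0,0,0,2],
    [1,0,0,0,0,0,2],
    [1,0,0,0,0,0,0],
  ],
)

```text
time_s: 12.0
tool_pos: [0.5037, 0.0723, 0.3144]
tool_rot: [179.8, -0.0, 86.2]
force: [0.6, -0.5, 4.9]
grip_width: 0.0159
```

jog_arm(
  rows=[
    [1,0,0,0,0,0,2],
    [1,0,0,0,0,0,2],
    [1,0,0,0,0,0,2],
    [1,0,0,0,0,0,2],
    [1,0,0,0,0,0,0],
  ],
)

```text
time_s: 12.42
tool_pos: [0.5036, 0.0724, 0.3141]
tool_rot: [179.9, -0.1, 78.3]
force: [0.7, 0.6, 5.5]
grip_width: 0.0162
```

jog_arm(
  rows=[
    [1,0,0,0,0,0,2],
    [1,0,0,0,0,0,2],
    [1,0,0,0,0,0,2],
    [1,0,0,0,0,0,2],
    [1,0,0,0,0,0,0],
  ],
)

```text
time_s: 12.83
tool_pos: [0.5028, 0.0719, 0.3129]
tool_rot: [-180.0, 0.0, 70.3]
force: [-1.0, -0.2, -2.3]
grip_width: 0.0158
```

jog_arm(
  rows=[
    [1,0,0,0,0,0,2],
    [1,0,0,0.001,0,0,2],
    [1,0,0,0.001,0,0,0],
    [1,0,0,0.001,0,0,0],
    [1,0,0,0.001,0,0,0],
    [1,0,0,0.001,0,0,0],
    [1,0,0,0,0,0,0],
  ],
)

```text
time_s: 13.42
tool_pos: [0.5029, 0.0718, 0.3082]
tool_rot: [-180.0, 0.0, 66.3]
force: [-1.3, -0.5, 1.1]
grip_width: 0.0156
```

jog_arm(
  rows=[
    [1,0,0,0.001,0,0,0],
    [1,0,0,0.001,0,0,0],
    [1,0,0,0.001,0,0,0],
    [1,0,0,0.001,0,0,0],
    [1,0,0,0,0,0,0],
  ],
)

```text
time_s: 13.83
tool_pos: [0.503, 0.0719, 0.3044]
tool_rot: [180.0, 0.0, 66.2]
force: [-2.1, -0.1, 5.1]
grip_width: 0.0161
```

jog_arm(
  rows=[
    [1,0,0,0.001,0,0,0],
    [1,0,0,0.001,0,0,0],
    [1,0,0,0.001,0,0,0],
    [1,0,0,0.001,0,0,0],
    [1,0,0,0.001,0,0,0],
    [1,0,0,0.001,0,0,0],
    [1,0,0,0.0008,0,0,0],
    [1,0,0,0,0,0,0],
    [1,0,0,0,0,0,0],
  ],
)

```text
time_s: 14.58
tool_pos: [0.5031, 0.0719, 0.2983]
tool_rot: [180.0, 0.0, 66.2]
force: [-4.1, -1.6, 9.9]
grip_width: 0.0157
```

jog_arm(
  rows=[
    [1,0,0,0,0,0,4],
    [1,0,0,0,0,0,5],
    [1,0,0,0,0,0,5],
    [1,0,0,0,0,0,5],
    [1,0,0,0,0,0,5],
    [1,0,0,0,0,0,5],
    [1,0,0,0,0,0,0],
  ],
)

```text
time_s: 15.17
tool_pos: [0.5043, 0.0722, 0.2991]
tool_rot: [179.8, -0.2, 37.0]
force: [-0.8, -0.4, 9.4]
grip_width: 0.0159
```

Run:
```python
from h import *
o=status.get_obs();print(o["tool_pos"],o["tool_rot"],o["force"],o["wrist_torque"],o["qpos"])
```

```text
[0.5043172  0.07217075 0.29910922] [179.8421989   -0.23929365  37.01688073] [-0.76548471 -0.39780696  9.37358729] [-0.08586921 -0.05775507 -0.02952809] [ 25.63604133   8.81189831 -39.3285881  109.32312989   6.2717346
  63.69207575  20.89624378]
```

jog_arm(
  rows=[
    [1,0,0,0.0005,0,0,5],
    [1,0,0,0,0,0,5],
    [1,0,0,0,0,0,5],
    [1,0,0,0,0,0,5],
    [1,0,0,0,0,0,5],
    [1,0,0,0,0,0,5],
    [1,0,0,0,0,0,5],
    [1,0,0,0,0,0,5],
    [1,0,0,0,0,0,5],
    [1,0,0,0,0,0,5],
    [1,0,0,0,0,0,0],
  ],
)

```text
time_s: 16.08
tool_pos: [0.5045, 0.072, 0.2988]
tool_rot: [-179.9, -0.3, -13.0]
force: [0.6, -0.9, 8.1]
grip_width: 0.0162
```

```bash
cat > s.py <<'E'
from h import *
o=status.get_obs();print(o["time_s"],*[np.round(o[k],3) for k in("tool_pos","tool_rot","force","wrist_torque")],o["qpos"][6])
E
python3 s.py
```

```text
16.0833 [0.504 0.072 0.299] [-179.92    -0.311  -12.987] [ 0.608 -0.862  8.077] [-0.23  -0.004 -0.018] -28.381734729086794
```

jog_arm(
  rows=[
    [1,0,0,0,0,0,2],
    [1,0,0,0,0,0,2],
    [1,0,0,0,0,0,2],
    [1,0,0,0,0,0,2],
    [1,0,0,0,0,0,0],
  ],
)

```text
time_s: 16.5
tool_pos: [0.5045, 0.072, 0.2987]
tool_rot: [-179.9, -0.3, -20.9]
force: [0.1, -0.9, 9.2]
grip_width: 0.0154
```

```bash
python3 s.py
```

```text
16.5 [0.504 0.072 0.299] [-179.881   -0.293  -20.857] [ 0.114 -0.9    9.15 ] [-0.266 -0.022  0.   ] -36.148183044834376
```

jog_arm(
  rows=[
    [1,0,0,0,0,0,1],
    [1,0,0,0,0,0,1],
    [1,0,0,0,0,0,0],
  ],
)

```text
time_s: 16.75
tool_pos: [0.5045, 0.072, 0.2988]
tool_rot: [-179.9, -0.3, -22.8]
force: [-0.1, -1.0, 9.2]
grip_width: 0.0158
```

```bash
python3 s.py
```

```text
16.75 [0.504 0.072 0.299] [-179.872   -0.29   -22.813] [-0.12  -0.964  9.153] [-0.258 -0.048  0.015] -38.081418017059335
```

jog_arm(
  rows=[
    [1,0,0,0,0,0,1],
    [1,0,0,0,0,0,1],
    [1,0,0,0,0,0,0],
  ],
)

```text
time_s: 17.0
tool_pos: [0.5044, 0.0721, 0.2987]
tool_rot: [-179.9, -0.3, -24.8]
force: [-0.8, -1.0, 8.9]
grip_width: 0.0159
```

```bash
python3 s.py
```

```text
17.0 [0.504 0.072 0.299] [-179.864   -0.274  -24.8  ] [-0.838 -1.03   8.949] [-0.159  0.05   0.043] -40.04648388329513
```

jog_arm(
  rows=[
    [1,0,0,0,0,0,1],
    [1,0,0,0,0,0,1],
    [1,0,0,0,0,0,0],
  ],
)

```text
time_s: 17.25
tool_pos: [0.5042, 0.0723, 0.2987]
tool_rot: [-179.9, -0.2, -26.8]
force: [0.1, -0.3, 9.5]
grip_width: 0.0157
```

```bash
python3 s.py
```

```text
17.25 [0.504 0.072 0.299] [-179.864   -0.241  -26.774] [ 0.105 -0.338  9.481] [-0.124  0.212  0.135] -42.00950880905751
```

jog_arm(
  rows=[
    [1,0,0,0,0,0,1],
    [1,0,0,0,0,0,1],
    [1,0,0,0,0,0,0],
  ],
)

```text
time_s: 17.5
tool_pos: [0.5042, 0.0723, 0.2987]
tool_rot: [-179.9, -0.2, -28.7]
force: [-1.2, -0.9, 9.8]
grip_width: 0.0158
```

```bash
python3 s.py
```

```text
17.5 [0.504 0.072 0.299] [-179.86    -0.24   -28.748] [-1.171 -0.886  9.759] [-0.172  0.209  0.311] -43.96929349322244
```

jog_arm(
  rows=[
    [1,0,0,0,0,0,-1.5],
    [1,0,0,-0.001,0,0,0],
    [1,0,0,-0.001,0,0,0],
    [1,0,0,-0.001,0,0,0],
    [1,0,0,-0.001,0,0,0],
    [1,0,0,-0.001,0,0,0],
    [1,0,0,-0.0005,0,0,0],
    [1,0,0,0,0,0,0],
    [1,0,0,0,0,0,0],
  ],
)

```text
time_s: 18.25
tool_pos: [0.504, 0.072, 0.303]
tool_rot: [-179.9, -0.2, -27.3]
force: [4.4, 0.2, 2.4]
grip_width: 0.0157
```

```bash
python3 s.py
```

```text
18.25 [0.504 0.072 0.303] [-1.79873e+02 -1.75000e-01 -2.72670e+01] [4.398 0.17  2.374] [ 0.119 -1.465  0.169] -42.27722237106871
```

jog_arm(
  rows=[
    [1,0,0,-0.0005,0,0,0],
    [1,0,0,0,0,0,0],
    [0.75,0,0,0,0,0,0],
    [0.7,0,0,0,0,0,0],
    [0.6,0,0,0,0,0,0],
    [0.5,0,0,0,0,0,0],
    [0.4,0,0,0,0,0,0],
    [0.3,0,0,0,0,0,0],
    [0.3,0,0,0,0,0,0],
    [0.3,0,0,0,0,0,0],
  ],
)

```text
time_s: 19.08
tool_pos: [0.5029, 0.0718, 0.3028]
tool_rot: [180.0, 0.0, -27.3]
force: [0.9, -0.4, 0.5]
grip_width: 0.0569
```

jog_arm(
  rows=[
    [0.3,0,0,0,0,0,0],
    [0.3,0,0,-0.01,0,0,0],
    [0.3,0,0,-0.03,0,0,0],
    [0.3,0,0,-0.03,0,0,0],
    [0.3,0,0,-0.03,0,0,0],
    [0.3,0,0,-0.02,0,0,0],
    [0.3,0,0,0,0,0,0],
    [0.3,0,0,0,0,0,0],
    [0.3,0,0,0,0,0,0],
  ],
)

```text
time_s: 19.83
tool_pos: [0.5027, 0.0718, 0.4226]
tool_rot: [180.0, 0.0, -27.3]
force: [0.6, 0.2, -1.0]
grip_width: 0.0608
```

```bash
python3 s.py
python3 - <<'E'
from h import *
from scipy.optimize import least_squares
c="side"; im,d=cams.read_camera(c); X=cloud(c,d); z=X[...,2]; h=hsv(im)
cv2.imwrite("pics/s2.png",cv2.resize(im[110:310,140:340],None,fx=3,fy=3,interpolation=2)[:,:,::-1])
near=np.hypot(X[...,0]-.504,X[...,1]-.072)<.035
b=near&(h[...,0]>100)&(h[...,0]<130)&(h[...,1]>140)&(z>.1); print(b.sum(),np.nanpercentile(z[b],[2,50,90,98]))
t=b&(z>.148); print("top",t.sum(),rect(X,t),np.median(z[t]))
k=near&(z>.097)&(z<.108); q=X[k][:,:2]; s=least_squares(lambda p:np.hypot(*(q-p).T)-.027,[.504,.072],loss="soft_l1",f_scale=.001); print("drum axis",s.x,np.std(s.fun))
E
```

```text
19.8333 [0.503 0.072 0.423] [ 1.79963e+02  2.60000e-02 -2.72680e+01] [ 0.602  0.209 -1.024] [-0.022 -0.03  -0.007] -39.15822928445488
410 [0.1025496  0.13958664 0.1541367  0.15566258]
top 135 (array([502.9,  73.7]), array([44.5, 16.3]), 66.4) 0.153212135065387
drum axis [0.50424355 0.07140331] 0.0012008653930373123
```

View pics/s2.png

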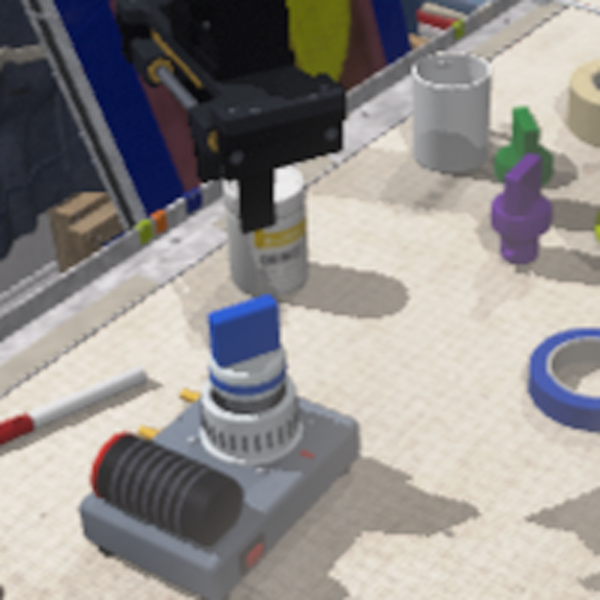

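The cartridge is upright in the socket and released. I'll move the hand clear and check the locked height with the top camera too, since locked and unlocked differ by only 3 mm.

jog_arm(
  rows=[
    [0.3,0.02,-0.02,0,0,0,0],
    [0.3,0.03,-0.02,0,0,0,0],
    [0.3,0.03,-0.02,0,0,0,0],
    [0.3,0.03,-0.02,0,0,0,0],
    [0.3,0.02,-0.01,0,0,0,0],
    [0.3,0,0,0,0,0,0],
    [0.3,0,0,0,0,0,0],
  ],
)

```text
time_s: 20.47
tool_pos: [0.6602, 0.0921, 0.4201]
tool_rot: [179.9, 0.3, -27.3]
force: [-0.5, 0.0, 0.3]
grip_width: 0.0607
```

Run:
```python
from h import *
def blue(X,im,cx,cy,lo):
    h=hsv(im); z=X[...,2]
    return (np.hypot(X[...,0]-cx,X[...,1]-cy)<.035)&(h[...,0]>100)&(h[...,0]<130)&(h[...,1]>140)&(z>lo)
for c in("top","side"):
    i0=cv2.imread(f"pics/{c}0.png")[:,:,::-1].copy(); X0=cloud(c,np.load(f"pics/{c}0.npy"))
    a=blue(X0,i0,.495,-.188,.086); ka=np.median(X0[a][:,2])
    zs=[]
    for _ in range(3):
        im,d=cams.read_camera(c); X=cloud(c,d); b=blue(X,im,.503,.072,.144); zs.append(np.median(X[b][:,2]))
    print(c,"before",a.sum(),ka,"after",b.sum(),np.round(zs,4),"foot height est",np.mean(zs)-ka,rect(X,b))
    k0=(np.hypot(X0[...,0]-.504,X0[...,1]-.072)<.06); z=X[...,2]
    g=k0&(abs(X0[...,2]-.045)<.006); print("  block z before/after",np.median(X0[g][:,2]),np.median(X[g][:,2]))
```

```text
top before 140 0.0962352787458351 after 0 [nan nan nan] foot height est nan (array([0., 0.]), array([0., 0.]), 0.0)
  block z before/after 0.04547628567590423 nan
side before 46 0.09508601497434793 after 155 [0.1521 0.1521 0.1523] foot height est 0.057075971787763996 (array([501.5,  75.8]), array([45.3, 15.5]), 60.9)
  block z before/after 0.044620604960578014 nan
  return _methods._mean(a, axis=axis, dtype=dtype,
  ret = ret.dtype.type(ret / rcount)
```

jog_arm(
  rows=[
    [0.3,0.01,0.03,0,0,0,0],
    [0.3,0.01,0.035,0,0,0,0],
    [0.3,0.01,0.035,0,0,0,0],
    [0.3,0.01,0.035,0,0,0,0],
    [0.3,0.01,0.035,0,0,0,0],
    [0.3,0.01,0.035,0,0,0,0],
    [0.3,0.01,0.03,0,0,0,0],
    [0.3,0,0,0,0,0,0],
    [0.3,0,0,0,0,0,0],
  ],
)

```text
time_s: 21.52
tool_pos: [0.6132, -0.1518, 0.4233]
tool_rot: [179.9, -0.0, -27.6]
force: [-0.1, 0.7, -0.1]
grip_width: 0.0613
```

```bash
python3 - 2>/dev/null <<'E'
from h import *
def blue(X,im,cx,cy):
    h=hsv(im); return (np.hypot(X[...,0]-cx,X[...,1]-cy)<.035)&(h[...,0]>100)&(h[...,0]<130)&(h[...,1]>140)&(X[...,2]>.05)
for c in("top","side"):
    i0=cv2.imread(f"pics/{c}0.png")[:,:,::-1].copy(); X0=cloud(c,np.load(f"pics/{c}0.npy")); a=blue(X0,i0,.495,-.188)
    im,d=cams.read_camera(c); X=cloud(c,d); b=blue(X,im,.503,.072)
    if c=="top": cv2.imwrite("pics/t3.png",im[:,:,::-1])
    pr=[50,70,80,90,95]
    print(c,a.sum(),b.sum(),np.round(np.percentile(X0[a][:,2],pr),4),np.round(np.percentile(X[b][:,2],pr),4) if b.any() else 0)
    for lo in(.150,):
        t=b&(X[...,2]>lo); print("  top rect",t.sum(),rect(X,t),X[t].mean(0))
    # table/bystander drift: collar top level
    k=(np.hypot(X[...,0]-.504,X[...,1]-.072)<.0335)&(np.hypot(X[...,0]-.504,X[...,1]-.072)>.029)&(X[...,2]>.08)&(X[...,2]<.09); print("  collar z",np.median(X[k][:,2]))
    for n in("jar_mid","tape_mid","marker_mid"): print("  ",n,[np.round(q["position"],1).tolist() for q in landmark_of(c,n)[:1]])
E
```

```text
top 158 177 [0.0959 0.0969 0.0973 0.0978 0.0981] [0.1548 0.1556 0.1561 0.1566 0.1575]
  top rect 158 (array([501.7,  70.4]), array([46.6, 14.6]), 62.3) [0.50161365 0.06991559 0.15498351]
  collar z 0.0842985286334082
   jar_mid []
   tape_mid []
   marker_mid [[140.8, 201.3]]
side 46 401 [0.0951 0.0958 0.0964 0.097  0.0974] [0.1408 0.1495 0.1528 0.1542 0.1549]
  top rect 115 (array([502.5,  74.9]), array([44.7, 16.9]), 63.2) [0.50232408 0.0755195  0.15344929]
  collar z 0.08289643157796023
   jar_mid [[184.5, 230.2]]
   tape_mid [[238.7, 337.3]]
   marker_mid [[243.6, 164.1]]
```

View pics/t3.png

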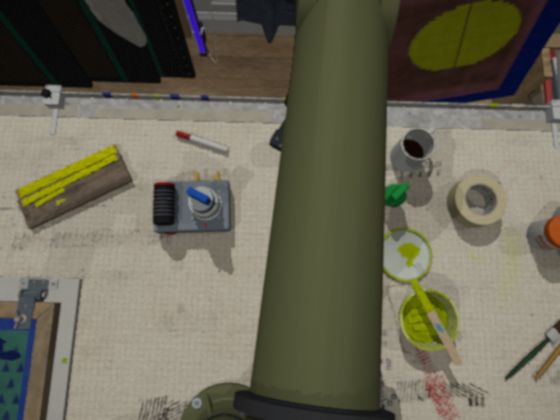

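```bash
python3 -c "
from h import *
print(env.sign_off())"
```

```text
the job is handed in; nothing more can be done
None
```

The blue-winged cartridge is in the socket, turned to its stop, and appears lifted into the locking notch. It is released, and I handed the job in at about 22 s; no verdict is reported.

**How it went:**
- **Finding the slots:** I swept clockwise with about 5–10 N on the lip until the lugs dropped in, about 25° clockwise of the pump's x axis.
- **Pushing and turning:** I pushed the foot to about 26 mm against roughly 10 N and turned it about 92°. The torque rose by roughly 5 N m/rad at the stop and peaked at about 0.3 N m.
- **Releasing:** I backed off slightly, raised the hand until the foot was at about 21 mm, and let go. The wrist force read no more than about 12 N at any step.

**Final checks:**

| Check | Result | Needed |
|---|---|---|
| Grip height above the mouth, top camera | about 58.8 mm | 57.5–60.5 mm |
| Wing angle off the pump's x axis | about 58° | at least 51° |
| Drum axis to socket axis | about 1 mm | under 6 mm |

- **Upright and clear:** the cartridge looks upright in the side picture, and the hand is well clear.
- **Cameras disagree:** the side camera read the height lower, about 57–58.4 mm. I put this down to side-face pixels of the wing mixing into the measurement, and trusted the top camera.
- **Bystanders:** the marker and jar were detected at nearly the same pixels as before. The tape roll was hidden from the top camera at the end. The side detector first placed it on the cartridge, so that reading can't be compared. The roll looks unmoved in the side pictures, and the hand never came near it.

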